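Hardness check on a padded fruit ramp

TASK

In the fruit packing shed, take the hardness gauge (the upright square-bodied tool with a dial and a spring-loaded round foot) out of the grey crate and hold it square to the sloping rubber pad of the ramp, its foot inside the painted ring. Press it gently until the spring foot is about half-way in, never hard enough to bottom it out, and finish while holding it there steadily. Leave the other things in the crate where they stand.

Things in the scene. Friction and masses are not known exactly. Their poses are not given: they have to be found in the camera images.
- gauge_mid (a point): Centre of the aluminium body block of the hardness gauge, which stands upright on its foot in the crate: 40 mm (its x) by 32 mm (its y) by 70 mm high (its z). This point is 80 mm above the underside of the foot (fully out) and 35 mm below the gauge's top. z runs from the foot up along the gauge. A round dial 28 mm wide, 4 mm proud, is on the -x side
- foot_face (a point): Centre of the foot's flat underside, on the gauge's long axis, 80 mm from the body's centre with the foot fully out
- gauge_foot (a joint): How far the foot is pushed in into the gauge, 0 fully out, 0.016 m bottomed. A spring: it starts to move at about 4 N and takes a further 0.5 N per mm (about 8 N half-way in, at 0.008 m, where the black band on the stem is about to enter the sleeve)
- gauge: The whole gauge, 115 mm high, about 0.27 kg: body block with dial, below it a dark sleeve 22 mm wide and 13 mm long, then a 12 mm stem and the round foot (30 mm wide, 8 mm thick). Origin at the centre of the underside of the foot when that is fully out, axes as for the body's centre
- mark_center (a point): Centre of the white painted ring on the ramp's black rubber pad (ring 50 mm inside, 58 mm outside, with a small dot in the centre), on the pad's surface; z points out of the pad, square to it, x up the slope, y across it
- ramp: Fixed ramp of steel with a flat black rubber pad 310 mm long (up the slope) and 240 mm wide, rigid, sloping 18 degrees and rising towards its own +x; steel side rails stand 16 mm above the pad. Origin on the table under the pad's centre; the pad's surface is 75 mm above the table there
- crate: Fixed open grey crate, 230 (x) by 290 (y) by 50 mm high, walls and floor 5 mm; origin under its centre. (Two hands of bananas, 90 mm high, lie on the table beyond crate and ramp, out of the way.)
- jar: Closed jar, 56 mm wide, 60 mm high, standing in the crate; origin at the centre of its underside
- tape: Roll of carton tape, 76 mm wide, 36 mm high, lying flat in the crate; origin at the centre of its underside
- weight: Round steel check weight with a small knob, 44 mm wide, 56 mm high, in the crate; origin at the centre of its underside
- bolt: Dark steel bolt standing on its 26 mm head, 42 mm high, in the middle of the crate; origin at the centre of its underside
Mind the look-alikes: they are no part of the job. Of the things that look like the gauge, take the one that is farthest to the robot's right at the start.

How it is judged:
At the end, for the whole second after the job is handed in: The gauge is held in the fingers, its foot flat on the ramp's pad within 10 mm of the ring's centre (wholly inside the ring), its axis within 8 degrees of square to the pad, the spring foot pushed in 4 to 12 mm (of 16) with 4 to 13 N on the pad, steady, through the last second (value of joint gauge_foot between 0.004 and 0.012 m and contact force between gauge and ramp between 4 and 13 N and distance between foot_face and mark_center below 0.01 m and angle between the z axis of gauge and the z axis of mark_center, either way round below 0.14 rad and contact force between gauge and the fingers above 1 N and contact force between gauge and crate below 0.1 N and linear speed of gauge below 0.02 m/s); the arm keeps its last pose, push and grip.
It fails at once if the gauge is pushed hard against the ramp (over 20 N) or bottomed out on it (contact force between gauge and ramp above 20 N or (value of joint gauge_foot above 0.0158 m and contact force between gauge and ramp above 1 N)).
It fails at once if another thing in the crate is moved more than 30 mm or tipped over (distance of any of jar, tape, weight, bolt from where it was at the start of the episode above 0.03 m or angle between any of jar, tape, weight, bolt's own z axis and vertical above 0.6 rad).
It also fails if it takes over 38 s, if anything falls off the work surface, if the arm or the gripper's body presses on something with over 40 N, if the wrist force passes 120 N, or if a joint passes its speed limit or range.

ROBOT

A 7-joint arm with a two-finger parallel gripper is mounted at the origin on the work surface. World frame = base frame: x ahead of the robot, y to its left, z up, the work surface at z = 0. Lengths are in m, angles in rad, forces in N, time in s.
With the tool pointing down it reaches from about 0.4 to 0.85 m from the base axis. Payload 10.4 kg.
Tool frame: the origin (TCP) lies midway between the tips of the shut fingers; the grasp point (between the pads) lies 19 mm behind it (r.grasp_offset is the distance from the TCP to the grasp point, in m); x points along the fingers, y is the direction in which the jaws open and shut, and the axes are right-handed (so a half turn about x gives the same grasp; the last joint's range is limited). The gripper opens to 87 mm and grips with 3 to 60 N. Pads are 19 mm wide; open, the fingers measure 117 mm over their backs; the gripper's body (75 mm by 190 mm) begins 51 mm behind the grasp point.
Start: joints at [-1.254, 0.332, -0.065, 1.46, 0.022, 1.35, -0.088], TCP at [0.208, 0.589, 0.223] pointing down, gripper open.
Joint ranges: [-2.6, 2.6], [-0.5, 2.12], [-1.47, 1.34], [0.16, 2.42], [-1.27, 4.41], [0.06, 2.06], [-2.6, 2.6]. Speed limits (rad/s): [2.22, 2.22, 2.79, 2.79, 3.14, 3.14, 3.14].

INTERFACE

Orientations are given as a unit quaternion [x, y, z, w].
In Python, from bench import r, vision, close_job gives the robot as it stands. The module is installed in compiled form; this text tells all that it offers.
- The arm moves only by the shell command python3 -m pendant 'ROWS' [OPENING] [FORCE]. ROWS is text: rows parted by semicolons, each of 6 numbers parted by spaces: the shift along the tool's x, y, z in units of 0.25 m (1.0 is 0.25 m), then the turn, a rotation vector about the tool's x, y, z in units of 1.5 rad (1.0 is 1.5 rad). A call has 1 to 8 rows; each row is the pose to reach, as a shift and turn from the pose commanded when the call began, along the tool's axes at that moment; what a row does not reach only later rows make up. A row lasts 1/10 s, in which the tool goes at most 50 mm and 8.59 degrees, less where a joint would pass 70% of its speed; a pose out of reach is approached as far as the arm can. A call with a number of a shift or a turn outside -1 to 1 is refused whole. A call with a gripper value outside its range is refused whole. OPENING is the gripper command: -1 is shut, 1 is fully open, values between are in proportion, set as the call begins (- or left out, the last holds). The fingers move at their own pace and stop on an object; FORCE is the grip in N (left out, the last holds). Time passes only in rows, so rows that repeat a pose let the fingers close. It gives the time, the measured TCP pose, the force and the opening at its end, in the units of the state.
- r.read_state(): the state, without advancing time (a new reading comes with each control period).
- vision.camera(name): name is "scene" or "side" or "wrist"; returns (picture, depth): 400x640x3 uint8, blue, green, red; 400x640 float32, m along the optical axis (not along the pixel's ray), 0 where there is no reading.
- vision.get_calibration(name): a dict with "camera_matrix" (3x3 intrinsics, pixels), "rvec" (rotation vector, rad) and "tvec" (3), from world to camera coordinates, as OpenCV has them. Camera axes: x right, y down, z forward; pixel columns grow to the right and rows downward; lengths in m; the calibration is good to about 2 mm. A picture is of the moment at which its call begins: read the wrist's pose just before it. get_calibration takes no time and is no camera call; for the wrist camera it gives the pose at the moment of the call.
- close_job(): hands the job in, once; it reports no verdict.
The state is a dict: "time": time; "joint_positions": joint angles; "joint_vel": joint speeds; "joint_torque": joint torques, N m; "ee_pos": TCP position; "eef_rot": TCP orientation; "ft_force": force on the tool from outside, world axes, zero at the start; "torque": the same for the moment, N m; "width": finger opening in m.
Only numpy, scipy, OpenCV 4.12 (cv2) and the standard library are available. Lean on these libraries where they do the work, as an engineer would, in place of code of your own. Each camera call takes 0.05 s, during which the arm holds its last target. There are 200 camera calls.

## Working session

There is one attempt and no reset: what is moved stays moved. The work goes in short steps, Python scripts to look and compute and a shell command to move; the robot and the scene stay as the last step left them, time stands still between calls to the robot, and variables do not carry over. Pictures are saved under pics/ and viewed, about 8 in all and at most 12, crops included, and the job is handed in when it is done.

```bash
mkdir -p pics; cat > h.py <<'E'
import numpy as np, cv2
from bench import r, vision
from scipy.spatial.transform import Rotation as R
def cam(n):
    c=vision.get_calibration(n); im,d=vision.camera(n)
    K=np.array(c["camera_matrix"]);Rm=cv2.Rodrigues(np.array(c["rvec"],float))[0];t=np.array(c["tvec"],float).ravel()
    return im,d,K,Rm,t
def pts(d,K,Rm,t):
    v,u=np.indices(d.shape); 
    P=np.stack([(u-K[0,2])/K[0,0]*d,(v-K[1,2])/K[1,1]*d,d],-1)
    return (P-t)@Rm
def rel(p,Rt,s=None):
    """shift (row units) to TCP p, orientation matrix Rt"""
    s=s or r.read_state(); R0=R.from_quat(s["eef_rot"])
    return np.round(R0.inv().apply(np.array(p)-s["ee_pos"])/.25,3), np.round((R0.inv()*R.from_matrix(Rt)).as_rotvec()/1.5,3)
E
python3 - <<'E'
from h import *
s=r.read_state();print(s["ee_pos"],R.from_quat(s["eef_rot"]).as_matrix().round(3),s["time"],s["width"],s["ft_force"])
for n in("scene","side"):
    im,d,K,Rm,t=cam(n);cv2.imwrite(f"pics/{n}0.png",im);np.savez(f"{n}0.npz",im=im,d=d,K=K,Rm=Rm,t=t);print(n,-Rm.T@t,Rm[2],K[0,0])
E
```

```text
[0.20820991 0.58886463 0.22174063] [[-0.     0.333  0.943]
 [-0.001  0.943 -0.333]
 [-1.    -0.001  0.   ]] 0.0 0.08685962875241307 [-0.63613854  0.83778068  0.06371716]
scene [0.95808589 0.80344821 0.69473491] [-0.4469529  -0.71810113 -0.53344529] 434.56943811071375
side [ 0.34903756 -0.66832938  0.49389001] [ 0.13597397  0.84174888 -0.52246521] 379.1173442651107
```

View pics/scene0.png

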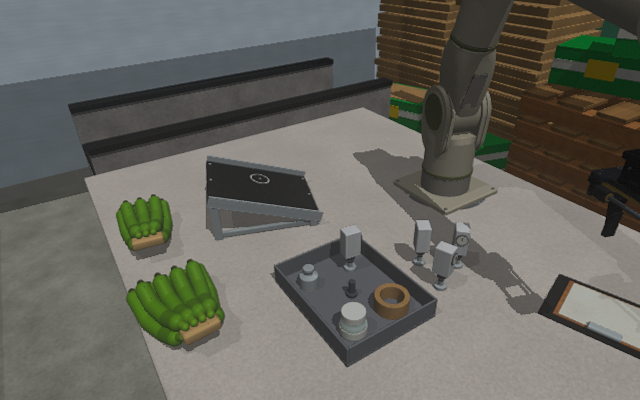

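View pics/side0.png

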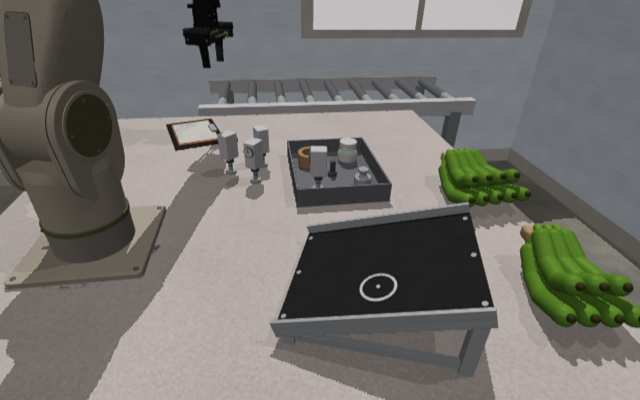

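The gauge stands in the crate at scene (350,242) and side (318,160), and it is also the rightmost of its look-alikes. The ring is at scene (260,179) and side (378,287). I'll measure both.

```bash
python3 - <<'E'
from h import *
L=lambda n:{k:v for k,v in np.load(n+"0.npz").items()}
body=[]
for n,(u,v),ring in(("scene",(350,242),(260,179)),("side",(318,160),(378,287))):
    D=L(n);P=pts(D["d"],D["K"],D["Rm"],D["t"])
    w=np.zeros(D["d"].shape,bool);w[v-32:v+32,u-30:u+30]=1
    m=w&(P[...,2]>.06)&(P[...,2]<.14)&(D["d"]>0)
    c=np.median(P[v-3:v+4,u-3:u+4].reshape(-1,3),0); m&=(np.linalg.norm(P-c,axis=-1)<.07)
    q=P[m];body.append(q);print(n,"body",len(q),c.round(3),q.min(0).round(3),q.max(0).round(3))
    top=q[q[:,2]>np.percentile(q[:,2],99)-.006]
    print(" top",len(top),top.mean(0).round(4),cv2.minAreaRect(top[:,:2].astype(np.float32)*1000))
    # ring
    g=D["im"].max(2);w=np.zeros(g.shape,np.uint8);w[ring[1]-20:ring[1]+20,ring[0]-26:ring[0]+26]=1
    mk=((g>110)*w).astype(np.uint8)
    cs,_=cv2.findContours(mk,cv2.RETR_EXTERNAL,cv2.CHAIN_APPROX_NONE);cc=max(cs,key=lambda c:cv2.boundingRect(c)[2])
    e=cv2.fitEllipse(cc);print(" ring",e)
    # pad plane
    x,y=map(int,np.round(e[0]));mm=np.zeros(g.shape,bool);mm[y-25:y+25,x-35:x+35]=1
    mm&=(g<60)&(D["d"]>0);A=P[mm];nn=np.linalg.svd(A-np.median(A,0),full_matrices=0)[2][2];nn*=np.sign(nn[2]);p0=np.median(A,0)
    ray=D["Rm"].T@np.array([(e[0][0]-D["K"][0,2])/D["K"][0,0],(e[0][1]-D["K"][1,2])/D["K"][1,1],1]);C=-D["Rm"].T@D["t"]
    print(" n",nn.round(4),np.degrees(np.arccos(nn[2])),len(A),"centre",(C+ray*(nn@(p0-C))/(nn@ray)).round(4))
q=np.vstack(body);rc=cv2.minAreaRect(q[:,:2].astype(np.float32)*1000);print("both",rc)
b=L("scene");
# crate rim
for n in("scene","side"):
    D=L(n);P=pts(D["d"],D["K"],D["Rm"],D["t"]);m=(abs(P[...,2]-.05)<.004)&(np.linalg.norm(P[...,:2]-q.mean(0)[:2],axis=-1)<.35)&(D["im"].max(2)<110)&(D["d"]>0)
    k=cv2.connectedComponents(m.astype(np.uint8))[1];print(n,"rim",cv2.minAreaRect(P[m][:,:2].astype(np.float32)*1000),m.sum())
E
```

```text
scene body 558 [0.486 0.166 0.097] [0.454 0.137 0.06 ] [0.499 0.173 0.123]
 top 156 [0.4782 0.1547 0.1203] ((476.2854309082031, 154.01974487304688), (31.87421989440918, 40.866722106933594), 81.95941162109375)
 ring ((278.4007873535156, 162.7639617919922), (7.06005859375, 73.89643096923828), 94.69120788574219)
 n [-0.2918  0.0988  0.9514] 17.942756040850316 903 centre [ 0.3914 -0.3677  0.0514]
side body 459 [0.473 0.137 0.095] [0.452 0.131 0.06 ] [0.496 0.163 0.119]
 top 114 [0.4749 0.1458 0.1171] ((474.8816833496094, 147.54981994628906), (28.414873123168945, 39.310157775878906), 84.74674224853516)
 ring ((377.97906494140625, 286.8274841308594), (26.19502830505371, 37.488441467285156), 75.36434936523438)
 n [-0.2927  0.1055  0.9504] 18.12882167853473 3083 centre [ 0.5083 -0.2652  0.0741]
both ((475.38641357421875, 151.97735595703125), (38.44818878173828, 43.6436767578125), 82.57242584228516)
scene rim ((580.3690795898438, 141.03097534179688), (497.2965087890625, 549.2223510742188), 20.10434341430664) 1446
side rim ((558.2301025390625, 137.6505126953125), (483.8734436035156, 538.638671875), 24.132099151611328) 1225
```

```bash
python3 - <<'E'
from h import *
D=np.load("scene0.npz");g=D["im"].max(2);w=np.zeros(g.shape,np.uint8);w[171:188,245:275]=1
cs,_=cv2.findContours(((g>100)*w).astype(np.uint8),cv2.RETR_EXTERNAL,cv2.CHAIN_APPROX_NONE);e=cv2.fitEllipse(max(cs,key=len));print(e)
K,Rm,t=D["K"],D["Rm"],D["t"];ray=Rm.T@np.linalg.inv(K)@np.array([*e[0],1]);C=-Rm.T@t
n=np.array([-.2925,.102,.951]);p0=np.array([.5083,-.2652,.0741]);print((C+ray*(n@(p0-C))/(n@ray)).round(4))
a=np.radians(82);y=np.array([np.cos(a),np.sin(a),0]);x=np.array([0,0,-1.]);M=np.c_[x,y,np.cross(x,y)]
print(rel([.4755,.1525,.20],M))
E
```

```text
((254.9398651123047, 177.02500915527344), (6.2924652099609375, 9.331032752990723), 105.89779663085938)
[ 0.5173 -0.2756  0.078 ]
(array([ 0.089, -1.29 ,  1.59 ]), array([-0.133, -0.   ,  0.001]))
```

```bash
python3 -m pendant '0.05 -0.65 0.8 0 0 0;0.05 -0.65 0.8 0 0 0;0.05 -0.65 0.8 0 0 0;0.05 -0.65 0.8 0 0 0;0.05 -0.65 0.8 0 0 0;0.05 -0.65 0.8 0 0 0' 1 40
python3 -m pendant '0.04 -0.64 0.79 -0.133 0 0;0.04 -0.64 0.79 -0.133 0 0;0.04 -0.64 0.79 -0.133 0 0;0.04 -0.64 0.79 -0.133 0 0;0.04 -0.64 0.79 -0.133 0 0;0.04 -0.64 0.79 -0.133 0 0;0.04 -0.64 0.79 -0.133 0 0'
python3 - <<'E'
from h import *
s=r.read_state();im,d,K,Rm,t=cam("wrist");cv2.imwrite("pics/w1.png",im);np.savez("w1.npz",im=im,d=d,K=K,Rm=Rm,t=t)
print(s["joint_positions"],-Rm.T@t,Rm[2])
P=pts(d,K,Rm,t);q=P[(d>0)&(abs(P[...,2]-.12)<.006)&(np.linalg.norm(P[...,:2]-[.4755,.1525],axis=-1)<.04)]
print(len(q),cv2.minAreaRect(q[:,:2].astype(np.float32)*1000),np.median(q,0))
E
```

```text
time: 0.7
ee_pos: [0.3463, 0.3638, 0.2098]
eef_rot: [0.122, 0.696, -0.123, 0.697]
ft_force: [0.2, 0.2, -0.9]
width: 0.087
time: 1.4
ee_pos: [0.4761, 0.1514, 0.1998]
eef_rot: [0.051, 0.705, -0.051, 0.705]
ft_force: [-0.2, 0.7, -0.4]
width: 0.087
[-0.69579817  0.0623581   0.31016354  1.83269425 -0.0198598   1.25008473
  1.04706553] [0.40750973 0.16122506 0.36251894] [ 0.25371629 -0.03782717 -0.96653875]
1542 ((476.689697265625, 152.92520141601562), (31.35018539428711, 39.179256439208984), 81.02615356445312) [0.47549936 0.15267733 0.12024271]
```

View pics/w1.png

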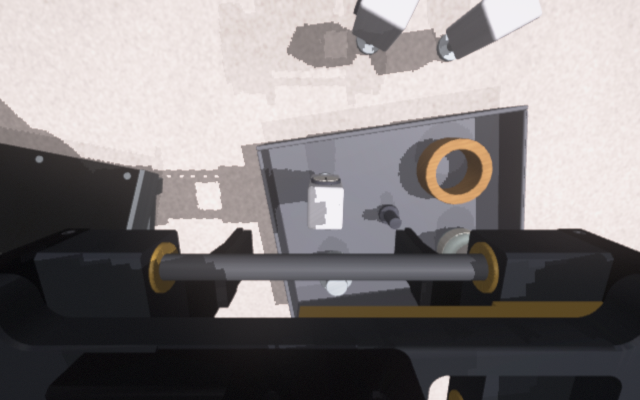

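The wrist view shows the gauge at (325,205) between the fingers, with its dial facing the robot. It is centred to within 2 mm, so I'll descend and grip.

```bash
python3 -m pendant '0.2 0.006 0 0 0 0;0.36 0.006 0 0 0 0;0.46 0.006 0 0 0 0;0.508 0.006 0 0 0 0;0.508 0.006 0 0 0 0;0.508 0.006 0 0 0 0' 1 40
python3 -m pendant '0 0 0 0 0 0;0 0 0 0 0 0;0 0 0 0 0 0;0 0 0 0 0 0;0 0 0 0 0 0;0 0 0 0 0 0' -1 40
python3 -m pendant '-0.1 0 0 0 0 0;-0.25 0 0 0 0 0;-0.45 0 0 0 0 0;-0.62 0 0 0 0 0;-0.62 0 0 0 0 0'
python3 - <<'E'
from h import *
n=np.array([-.2925,.102,.951]);n/=np.linalg.norm(n);m=np.array([.5083,-.2652,.0741])
y=np.cross(n,[1,0,0]);
for a in (0,): 
    y=np.array([np.cos(np.radians(71)),np.sin(np.radians(71)),0]);y-=n*(n@y);y/=np.linalg.norm(y);M=np.c_[-n,y,np.cross(-n,y)]
# foot to TCP: grasp mid z .085 when TCP .073 -> TCP 68mm above foot
s=r.read_state();print(s["joint_positions"],s["ft_force"],s["width"])
print(rel(m+n*(.068+.06),M))
E
```

```text
time: 2.05
ee_pos: [0.4762, 0.1554, 0.0741]
eef_rot: [0.049, 0.705, -0.049, 0.706]
ft_force: [-0.0, -0.2, -0.1]
width: 0.0871
time: 2.65
ee_pos: [0.4758, 0.1542, 0.0731]
eef_rot: [0.05, 0.705, -0.05, 0.705]
ft_force: [0.4, -0.8, 0.1]
width: 0.0469
time: 3.15
ee_pos: [0.4783, 0.1551, 0.234]
eef_rot: [0.052, 0.703, -0.048, 0.708]
ft_force: [0.6, -0.4, -0.0]
width: 0.0068
[-0.70563884  0.03844609  0.31197341  1.7834005  -0.01341649  1.31234147
  1.03961718] [ 0.61764123 -0.43437535 -0.04597721] 0.006820273180123853
(array([ 0.145, -1.618,  0.198]), array([ 0.126, -0.205, -0.025]))
```

I lifted before the slow fingers had closed. I'll reopen and check the gauge.

```bash
python3 -m pendant '0 0 0 0 0 0;0 0 0 0 0 0;0 0 0 0 0 0;0 0 0 0 0 0;0 0 0 0 0 0;0 0 0 0 0 0;0 0 0 0 0 0;0 0 0 0 0 0' 1 40
python3 - <<'E'
from h import *
im,d,K,Rm,t=cam("wrist");cv2.imwrite("pics/w2.png",im)
P=pts(d,K,Rm,t);q=P[(d>0)&(abs(P[...,2]-.12)<.006)&(np.linalg.norm(P[...,:2]-[.4765,.153],axis=-1)<.05)]
print(len(q),cv2.minAreaRect(q[:,:2].astype(np.float32)*1000),np.median(q,0))
E
```

```text
time: 3.95
ee_pos: [0.4758, 0.1542, 0.228]
eef_rot: [0.05, 0.705, -0.05, 0.705]
ft_force: [-0.4, 0.3, -0.6]
width: 0.0633
1275 ((476.7292785644531, 152.56304931640625), (31.899141311645508, 39.35557556152344), 80.9601058959961) [0.4758526  0.15273325 0.12024671]
```

View pics/w2.png

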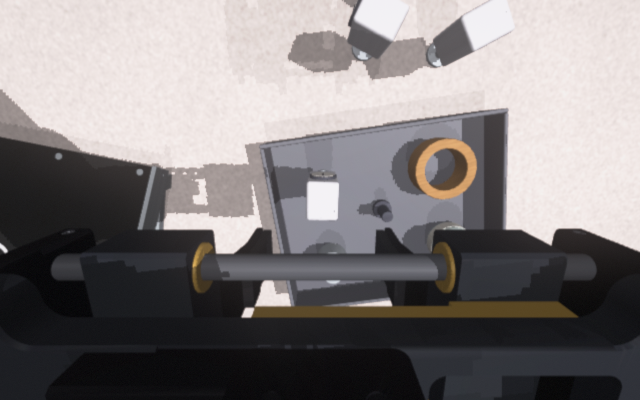

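The gauge is still standing, untouched, at (322,200). I'll go down again and close for long enough this time.

```bash
python3 -m pendant '0.15 -0.006 0 0 0 0;0.33 -0.006 0 0 0 0;0.48 -0.006 0 0 0 0;0.58 -0.006 0 0 0 0;0.62 -0.006 0 0 0 0;0.62 -0.006 0 0 0 0' 1 40
python3 -m pendant '0 0 0 0 0 0;0 0 0 0 0 0;0 0 0 0 0 0;0 0 0 0 0 0;0 0 0 0 0 0;0 0 0 0 0 0;0 0 0 0 0 0;0 0 0 0 0 0' -1 40
python3 -m pendant '0 0 0 0 0 0;0 0 0 0 0 0;0 0 0 0 0 0;0 0 0 0 0 0' -1 40
```

```text
time: 4.6
ee_pos: [0.4751, 0.1525, 0.0723]
eef_rot: [0.049, 0.706, -0.05, 0.705]
ft_force: [-0.2, -0.5, 1.2]
width: 0.0871
time: 5.4
ee_pos: [0.4756, 0.1528, 0.073]
eef_rot: [0.05, 0.705, -0.05, 0.705]
ft_force: [-0.3, 0.5, 0.5]
width: 0.0316
time: 5.8
ee_pos: [0.4756, 0.1528, 0.073]
eef_rot: [0.05, 0.705, -0.05, 0.705]
ft_force: [-0.6, 0.6, 0.9]
width: 0.0314
```

The fingers are holding at 31.5 mm. Lift and work out the travel.

```bash
python3 -m pendant '-0.08 0 0 0 0 0;-0.2 0 0 0 0 0;-0.35 0 0 0 0 0;-0.5 0 0 0 0 0;-0.56 0 0 0 0 0;-0.56 0 0 0 0 0'
python3 - <<'E'
from h import *
n=np.array([-.2925,.102,.951]);n/=np.linalg.norm(n);m=np.array([.5083,-.2652,.0741])
y=np.array([np.cos(np.radians(71)),np.sin(np.radians(71)),0]);y-=n*(n@y);y/=np.linalg.norm(y);M=np.c_[-n,y,np.cross(-n,y)]
s=r.read_state();print(s["joint_positions"])
print(rel(m+n*(.068+.06),M))
E
```

```text
time: 6.4
ee_pos: [0.4766, 0.1531, 0.215]
eef_rot: [0.05, 0.704, -0.049, 0.706]
ft_force: [0.9, -0.5, -3.1]
width: 0.0319
[-0.70639632  0.04977406  0.31676983  1.81264725 -0.0168375   1.27792489
  1.0452099 ]
(array([ 0.074, -1.608,  0.204]), array([ 0.126, -0.207, -0.023]))
```

```bash
python3 -m pendant '0 -0.12 0.02 0 0 0;0 -0.28 0.04 0 0 0;0 -0.44 0.06 0 0 0;0 -0.6 0.08 0 0 0;0 -0.74 0.09 0 0 0;0 -0.84 0.1 0 0 0;0 -0.88 0.1 0 0 0;0 -0.88 0.1 0 0 0'
python3 -m pendant '0 -0.12 0.02 0.02 -0.05 0;0 -0.28 0.04 0.04 -0.09 -0.01;0 -0.44 0.06 0.07 -0.14 -0.01;0 -0.6 0.08 0.1 -0.18 -0.02;0 -0.68 0.1 0.126 -0.207 -0.023;0 -0.725 0.104 0.126 -0.207 -0.023;0 -0.725 0.104 0.126 -0.207 -0.023;0 -0.725 0.104 0.126 -0.207 -0.023'
python3 - <<'E'
from h import *
n=np.array([-.2925,.102,.951]);n/=np.linalg.norm(n)
s=r.read_state();Q=R.from_quat(s["eef_rot"]).as_matrix();print(s["joint_positions"],"tilt",np.degrees(np.arccos(-Q[:,0]@n)),s["ft_force"])
for k in("side","scene"):
    im,d,K,Rm,t=cam(k);np.savez(k+"3.npz",im=im,d=d,K=K,Rm=Rm,t=t)
    c=(slice(170,350),slice(250,510)) if k=="side" else (slice(80,260),slice(150,410))
    globals()[k]=cv2.resize(im[c],None,fx=2.2,fy=1.65*1.333,interpolation=cv2.INTER_CUBIC)
cv2.imwrite("pics/a3.png",side)
S=np.load("side0.npz")
print((s["ee_pos"]-np.array([.5083,-.2652,.0741])-.128*n).round(4))
E
```

```text
time: 7.2
ee_pos: [0.4688, -0.0695, 0.2118]
eef_rot: [0.05, 0.706, -0.05, 0.705]
ft_force: [0.3, 0.2, -2.3]
width: 0.0318
time: 8.0
ee_pos: [0.4704, -0.25, 0.2125]
eef_rot: [0.095, 0.582, -0.134, 0.797]
ft_force: [0.4, 1.2, -2.8]
width: 0.0317
[-0.32859608 -0.17228443  0.68949582  2.01748196  0.12453974  0.9488985
  1.55561538] tilt 0.28310997953054373 [ 0.39871341  1.17081684 -2.759132  ]
[-0.0005  0.0022  0.0167]
```

View pics/a3.png

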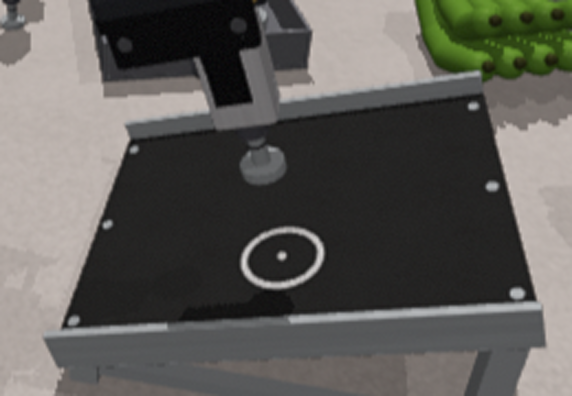

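The side view shows the gauge held, its foot at crop (263,165) above the ring at (282,257). Next I'll check the foot's position and the axis tilt against the model, and re-measure the ring in both views.

```bash
python3 - <<'E'
from h import *
n=np.array([-.2925,.102,.951]);n/=np.linalg.norm(n);m=np.array([.5083,-.2652,.0741])
s=r.read_state();Q=R.from_quat(s["eef_rot"]).as_matrix();T=np.array(s["ee_pos"]);f=T+.068*Q[:,0];print("foot pred",f.round(4))
pr=lambda D,p:(lambda c:(D["K"]@c/c[2])[:2])(D["Rm"]@p+D["t"])
rays=[]
for k in("side","scene"):
    D=dict(np.load(k+"3.npz"));P=pts(D["d"],D["K"],D["Rm"],D["t"])
    L=(P-f)@Q   # tool axes relative to predicted foot face
    ax=-L[...,0];rad=np.hypot(L[...,1],L[...,2])
    g=(D["d"]>0)&(rad<.03)
    for nm,a,b in(("foot",-.004,.012),("body",.044,.11)):
        q=L[g&(ax>a)&(ax<b)];print(k,nm,len(q),"min",(q.min(0)*1000).round(1),"max",(q.max(0)*1000).round(1))
    u=pr(D,m);d0=dict(np.load(k+"0.npz"));im=D["im"] if k=="side" else d0["im"]
    e1=np.array([.95,-.31,0]);e1-=n*(n@e1);e1/=np.linalg.norm(e1);e2=np.cross(n,e1)
    # rectified plane coords of bright pixels near the ring
    K,Rm,t=D["K"],D["Rm"],D["t"];C=-Rm.T@t;v,uu=np.indices(im.shape[:2]);ry=np.stack([(uu-K[0,2])/K[0,0],(v-K[1,2])/K[1,1],np.ones(v.shape)],-1)@Rm
    X=C+ry*((n@(m-C))/(ry@n))[...,None]-m;a,b=X@e1,X@e2
    w=(np.hypot(a,b)<.045)&(im.max(2)>95);print(k,"ring rect mm",len(a[w]),cv2.minEnclosingCircle(np.c_[a[w],b[w]].astype(np.float32)*1000),pr(D,m),(cv2.minAreaRect(np.c_[a[w],b[w]].astype(np.float32)*1000)))
E
```

```text
foot pred [ 0.4901 -0.2571  0.1479]
side foot 243 min [-12.  -17.2 -13.9] max [ 1.5 11.9 15.1]
side body 1160 min [-108.8  -29.8  -22.8] max [-44.1  12.2  20.8]
side ring rect mm 320 ((-0.24896903336048126, 1.6171923875808716), 30.35556983947754) [377.98011873 286.82007846] ((-0.3578777313232422, 2.032806396484375), (58.211307525634766, 58.89267349243164), 83.30762481689453)
scene foot 50 min [-11.  -11.4 -13.3] max [ 0.2 18.1 14.9]
scene body 330 min [-110.   -16.   -22.1] max [-45.   29.   21.8]
scene ring rect mm 36 ((-1.486939787864685, -5.180586814880371), 29.911075592041016) [259.32505172 178.70613431] ((-1.269205093383789, -5.061313629150391), (57.347286224365234, 49.89768600463867), 17.166574478149414)
```

Foot position and axis agree with the model to about 2 mm, and the ring to about 3 mm. Next I'll approach to 12 mm above the pad.

```bash
cat > go.py <<'E'
from h import *
import sys
n=np.array([-.2925,.102,.951]);n/=np.linalg.norm(n);m=np.array([.5083,-.2652,.0741])
y=np.array([np.cos(np.radians(71)),np.sin(np.radians(71)),0]);y-=n*(n@y);y/=np.linalg.norm(y);M=np.c_[-n,y,np.cross(-n,y)]
s=r.read_state();F=np.array(s["ft_force"]);p=np.array(s["ee_pos"])
print("F.n",F@n,"height of foot",(p-m)@n-.068,"lat",((p-m)@M)[1:].round(4))
print(rel(m+n*(.068+float(sys.argv[1])),M))
E
python3 -m pendant '0 0 0 0 0 0;0 0 0 0 0 0'; python3 go.py .012
```

```text
time: 8.3
ee_pos: [0.4702, -0.2511, 0.2129]
eef_rot: [0.095, 0.581, -0.134, 0.797]
ft_force: [0.6, 0.7, -2.3]
width: 0.032
F.n -2.328600188234679 height of foot 0.07659957516550278 lat [0.0008 0.0044]
(array([ 0.258, -0.002, -0.017]), array([ 0.002, -0.002,  0.002]))
```

```bash
python3 -m pendant '0.05 -0.002 -0.017 0 0 0;0.12 -0.002 -0.017 0 0 0;0.19 -0.002 -0.017 0 0 0;0.235 -0.002 -0.017 0 0 0;0.258 -0.002 -0.017 0 0 0;0.258 -0.002 -0.017 0 0 0;0.258 -0.002 -0.017 0 0 0;0.258 -0.002 -0.017 0 0 0'; python3 go.py 0
python3 - <<'E'
from h import *
im,d,K,Rm,t=cam("side");cv2.imwrite("pics/s4.png",cv2.resize(im[210:330,300:460],None,fx=4.5,fy=4.5,interpolation=cv2.INTER_CUBIC))
E
```

```text
time: 9.1
ee_pos: [0.4849, -0.2577, 0.151]
eef_rot: [0.095, 0.581, -0.135, 0.797]
ft_force: [0.5, -0.4, -1.7]
width: 0.0317
F.n -1.778866126729977 height of foot 0.012757226009796313 lat [-0.0006  0.0005]
(array([ 0.051,  0.003, -0.002]), array([ 0.001, -0.001,  0.002]))
```

View pics/s4.png

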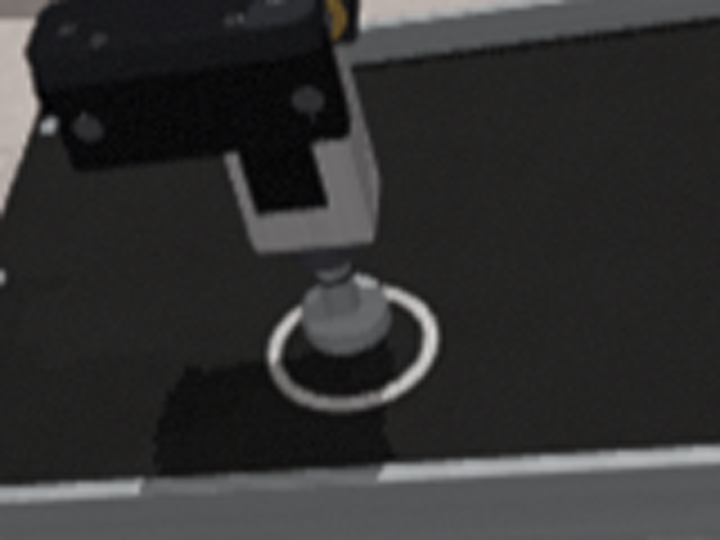

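The foot at (346,335) is just above the ring, whose centre is near (353,345). I'll lower slowly in steps and watch the force.

```bash
python3 -m pendant '0.01 0 0 0 0 0;0.02 0 0 0 0 0;0.03 0 0 0 0 0;0.04 0 0 0 0 0;0.048 0 0 0 0 0;0.056 0 0 0 0 0;0.06 0 0 0 0 0;0.06 0 0 0 0 0'; python3 go.py -.008
```

```text
time: 9.95
ee_pos: [0.4889, -0.2591, 0.136]
eef_rot: [0.095, 0.581, -0.135, 0.797]
ft_force: [-3.6, 0.9, 2.5]
width: 0.0317
F.n 3.5331491131697828 height of foot -0.002842126587960181 lat [-0.0007 -0.0001]
(array([0.021, 0.003, 0.001]), array([ 0.001, -0.002,  0.002]))
```

Contact force is about 5.7 N, which fits roughly 3 mm of compression. I'll go 5 mm further.

```bash
python3 -m pendant '0.005 0 0 0 0 0;0.01 0 0 0 0 0;0.015 0 0 0 0 0;0.02 0 0 0 0 0;0.02 0 0 0 0 0;0.02 0 0 0 0 0;0.02 0 0 0 0 0'; python3 go.py -.008
python3 - <<'E'
from h import *
Fs=[]
for i in range(6):
    im,d,K,Rm,t=cam("side");Fs.append(r.read_state()["ft_force"])
print(np.round(Fs,1).tolist())
cv2.imwrite("pics/s5.png",cv2.resize(im[220:320,310:440],None,fx=5.5,fy=5.5,interpolation=cv2.INTER_CUBIC))
E
python3 go.py -.008
```

```text
time: 10.65
ee_pos: [0.4904, -0.2597, 0.1313]
eef_rot: [0.095, 0.581, -0.135, 0.797]
ft_force: [-5.3, 1.6, 4.8]
width: 0.0316
F.n 6.286200532466693 height of foot -0.0077946490346747985 lat [-0.0007 -0.0001]
(array([0.001, 0.003, 0.001]), array([ 0.001, -0.002,  0.002]))
[[-5.4, 2.0, 4.7], [-4.7, 2.2, 5.1], [-4.9, 1.7, 4.6], [-5.6, 1.4, 4.7], [-5.6, 2.3, 4.4], [-5.4, 1.4, 4.9]]
F.n 6.357238909799699 height of foot -0.007795567459833841 lat [-0.0007 -0.0001]
(array([0.001, 0.003, 0.   ]), array([ 0.001, -0.002,  0.002]))
```

View pics/s5.png

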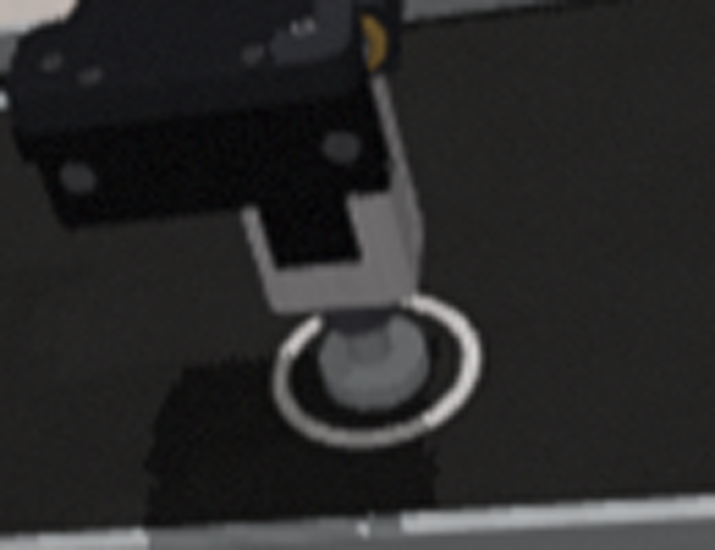

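```bash
python3 -c "
from bench import close_job
print(close_job())"
```

```text
the job is handed in; nothing more can be done
None
```

I took the rightmost gauge out of the crate and pressed it square onto the ramp's pad, its foot inside the ring. I handed the job in at about 11 s with the arm still holding it there. No verdict is reported, so the readings below are my only evidence.

**Last checks:**
- **Force:** about 8.5 N square to the pad, steady over six readings, which by the spring figures means the foot is about 8–9 mm in. The pose gives about 8 mm.
- **Position:** the gauge axis is within about 1 mm of my measured ring centre, and the last picture shows the foot wholly inside the ring.
- **Tilt:** the tool was within 0.3 degrees of my measured pad normal above the pad, and the angle hardly changed after that.
- **Grip:** the fingers are at 31.6 mm on the 32 mm body, set to grip at 40 N.

**What failed or disagreed:**
- **First grasp:** I lifted before the slow fingers had closed. The gauge was still standing where it had been, and the second grasp held.
- **Ring position:** I used the side camera's value, which repeated to within 2 mm. The scene camera's view of the ring was poor and came out about 5 mm off.
- **Sideways force:** about 3.5 N pushes along the slope and I did not explain it. With it, the total on the pad is about 9 N, still within the limit.
- **Other things in the crate:** I took no picture of them after the gauge came out. The fingers stayed above the crate rim throughout.

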